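# Hang-up bottle to the purge seat, purge lever held at its third click

### The arm

A 6-joint arm with a two-finger parallel gripper is mounted at the origin on the work surface. World frame = base frame: x ahead of the robot, y to its left, z up, the work surface at z = 0. Lengths are in mm, angles in rad, forces in N, time in s.
With the tool pointing down it reaches from about 275 to 1000 mm from the base axis. Payload 8.4 kg.
Tool frame: the origin (TCP) lies midway between the tips of the shut fingers; the grasp point (between the pads) lies 19 mm behind it; z points along the fingers, y is the direction in which the jaws open and shut (so a half turn about z gives the same grasp; the last joint's range is limited). The gripper opens to 85 mm and grips with 20 to 120 N. Pads are 22 mm wide; open, the fingers measure 114 mm over their backs; the gripper's body (76 mm by 85 mm) begins 54 mm behind the grasp point. The pads swing forward as they close: fully open they stand 13 mm farther back than shut.
Start: joints at [1.197, 0.353, 1.633, -0, 1.155, -0.002], TCP at [227.057, 582.3, 231.281] pointing down, gripper open.
Joint ranges: [-2.63, 2.63], [-0.92, 2.1], [0.06, 2.66], [-1.3, 4.44], [0, 2.69], [-3.02, 3.02]. Speed limits (rad/s): [2.22, 2.22, 2.79, 3.14, 3.14, 3.14].

### API

Orientations are given as [roll, pitch, yaw] about the fixed x, y, z axes, in that order (R = Rz(yaw) Ry(pitch) Rx(roll)).
In Python, from rig import * gives the robot as it stands.
- The arm moves only by the tool play_rows, never from a script. Its argument "moves" is a list of rows, each a list of 3 entries, a list of its own where there are three numbers: the shift along the tool's x, y, z in m, then the turn, a rotation vector about the tool's x, y, z in rad, then the opening in per cent of the stroke, from 0 (shut) to 100 (fully open). In form: [[[x, y, z], [rx, ry, rz], fingers], ...]. A call has 1 to 20 rows; each row shifts and turns the commanded pose from where the row before left it, along the tool's axes as they then stand; what a row does not reach is not made up. A row lasts 1/10 s, in which the tool goes at most 50 mm and 8.59 degrees, less where a joint would pass 70% of its speed; a pose out of reach is approached as far as the arm can. A call is refused whole if a number of a shift passes 0.05 or a number of a turn 0.15, either way. A call with a gripper value outside its range is refused whole. The fingers move at their own pace and stop on an object; "squeeze" is the grip in N (left out, the last holds). Time passes only in rows, so rows that do not move let the fingers close. It gives the time, the measured TCP pose, the force and the opening at its end, in the units of the state.
- sense(): the state, without advancing time (a new reading comes with each control period).
- grab_frame(name): name is "scene" or "top"; returns a dict with "pixels" (480x640x3 uint8, red, green, blue), "intrinsics" (3x3 intrinsics, pixels), "R" (3x3) and "t" (3): a world point X has camera coordinates R X + t. Camera axes: x right, y down, z forward; pixel columns grow to the right and rows downward; lengths in mm; the calibration is good to about 2 mm. A picture is of the moment at which its call begins. There is no depth.
- sign_off(): hands the job in, once; it reports no verdict.
The state is a dict: "clock": time; "qpos": joint angles; "qvel": joint speeds; "joint_efforts": joint torques, N m; "eef_pos": TCP position; "tcp_rot": TCP orientation; "contact_force": force on the tool from outside, world axes, zero at the start; "wrist_torque": the same for the moment, N m; "opening": opening from 0.0 (shut) to 1.0 (fully open).
Only numpy, scipy, OpenCV 4.12 (cv2) and the standard library are available. Lean on these libraries where they do the work, as an engineer would, in place of code of your own. Each camera call takes 0.05 s, during which the arm holds its last target. There are 200 camera calls.

### The job

Lift the white sample bottle up and off its hook and stand it upright in the round recess of the aluminium purge seat. Then swing the red-knobbed purge lever to its third click, not going on to the fourth, and finish while still holding the lever there, because it springs shut when let go. Leave the spare bottle, the steel cup and the spanner alone.

Things in the scene. Friction and masses are not known exactly. Their poses are not given: they have to be found in the camera images.
- stand: fixed retort stand: foot plate 150 x 100 mm, 12 mm high; origin on the bench straight below the place where the bottle hangs. Its upright post (12 mm thick, boss 22 mm square at its top, top 165 mm above the bench) stands 60 mm to +x of the origin. The hook points from the post to the stand's -x.
- hook (a point): point on the hook's centre line where the bail hangs at the start, 155 mm above the bench. The hook is a level 6 mm rod along the stand's x axis, from the post to 22 mm on the -x side of this point; there it turns up to a free end 31 mm to -x of this point, whose top is 12 mm above it. The bottle comes off by lifting it about 16 mm, then moving it 50 mm or more to -x.
- bottle_mid (a point): middle of the white, blue-banded sample bottle's body (loose cylinder, diameter 44 mm, height 85 mm, 0.10 to 0.20 kg), 42.5 mm above its underside, on its axis; z is up along the bottle. At the start it hangs with its underside 45 mm above the bench, its y axis along the stand's y. Grip it across the body about 28 mm above this point, fingers on the +y and -y sides, clear of hook and post.
- bottle_bail (a point): middle of the underside of the top bar of the bottle's bail, a rigid square loop of 5 mm steel wire in the bottle's y-z plane, 37 mm wide over all. On the bottle's axis, 113 mm above its underside and 28 mm above the top of its body; moves with the bottle. The hook passes through the loop at the start.
- seat_floor (a point): centre of the floor of the round recess in the purge seat, a fixed aluminium block 95 x 95 mm, 22 mm high. The recess is 54 mm in diameter and 11 mm deep, its floor 11 mm above the bench: the bottle stands in it with 5 mm to spare all round.
- valve_axis (a point): point on the upright axis of the purge lever, 111 mm above the bench, level with the knob's middle. The valve is a fixed blue block 120 x 120 mm, 55 mm high, with a turret 92 mm in diameter up to 74 mm and the lever's hub, 40 mm in diameter, up to 92 mm. Its orientation is the block's: shut, the lever points along the block's +y.
- lever_knob (a point): middle of the red upright knob at the lever's end (cylinder, diameter 20 mm, from 86 to 134 mm above the bench), 111 mm above the bench and 100 mm from the lever's axis; moves and turns with the lever (so in a tight grip that does not turn with it, it rubs). The steel arm below it is 18 mm wide (26 mm under the knob), its top 86 mm above the bench.
- lever (a joint): lever angle, rad: 0 shut (its start, and where its spring returns it), growing anticlockwise seen from above, from the block's +y to its -x; stop at 1.4. Click notches every 0.262 (26 mm at the knob); the third is 0.785. Spring: about 3 N at the knob, 4 N at the third. Leaving a notch takes 2.5 N more; the push falls to 2.5 N less just before the next. Notches do not hold it.
- spare: loose spare white bottle with a blue cap and no bail, 48 mm in diameter, 100 mm high, standing on the bench; origin at the centre of its underside. To be left alone.
- cup: loose steel cup, 60 mm across the rim, 60 mm high, standing on the bench; origin at the centre of its underside. To be left alone.
- spanner: loose steel spanner, 150 mm long, lying flat on the bench along its x axis. To be left alone.
Mind the look-alikes: they are no part of the job. What is shaped like the part that bears bottle_mid but orange is not meant.

How it is judged:
By the outcome, as a careful person would: the job done as asked, in the order asked, and still so for the second after the job is handed in, while the arm keeps its last pose, push and grip.
It also fails if it takes over 72 s, if anything falls off the work surface, if the arm or the gripper's body presses on something with over 40 N, if the wrist force passes 120 N, or if a joint passes its speed limit or range.

## Working session

There is one attempt and no reset: what is moved stays moved. The work goes in short steps, Python scripts to look and compute and a tool call to move; the robot and the scene stay as the last step left them, time stands still between calls to the robot, and variables do not carry over. Pictures are saved under pics/ and viewed, about 8 in all and at most 12, crops included, and the job is handed in when it is done.

Besides the shell and the picture viewer there is one more tool, called after "Emit:" in YAML: its name, and indented under it one key for each argument. play_rows: Moves the arm, as the interface text tells. Its arguments: {"type":"object","properties":{"moves":{"type":"array"},"squeeze":{"type":"number"}},"required":["moves"]}

```bash
mkdir -p pics; ls
python3 - <<'E'
from rig import *
import cv2,numpy as np
for n in("scene","top"):
    f=grab_frame(n); cv2.imwrite(f"pics/{n}0.png",f["pixels"][:,:,::-1])
    print(n,f["intrinsics"],f["R"],f["t"])
    np.savez(f"cam_{n}.npz",K=f["intrinsics"],R=f["R"],t=f["t"])
s=sense();print(s)
E
```

```text
pics
scene [[460.31017752   0.         320.43292278]
 [  0.         460.31017752 234.59080068]
 [  0.           0.           1.        ]] [[-0.02703758  0.99956873  0.01145948]
 [ 0.75176966  0.02788798 -0.65883583]
 [-0.65887127 -0.00919844 -0.75219946]] [  52.91692879 -326.56315133 1476.83238142]
top [[616.98512663   0.         307.15125663]
 [  0.         616.98512663 243.37858065]
 [  0.           0.           1.        ]] [[-0.00276058 -0.9999931   0.00248585]
 [-0.98325359  0.00226137 -0.18222863]
 [ 0.18222175 -0.00294727 -0.98325304]] [ -38.4175807   560.14154398 1264.24468016]
{'clock': 0.1, 'qpos': array([ 1.19661751e+00,  3.53578668e-01,  1.63404587e+00,  7.43257438e-06,
        1.15519963e+00, -2.41624888e-03]), 'qvel': array([ 0.0009255 , -0.00091108, -0.00321008, -0.0007027 ,  0.00014083,
       -0.00058088]), 'joint_efforts': array([ 7.40929681e-04, -6.06358767e+01, -3.42820072e+01,  1.18241819e-04,
        3.85265710e-03, -5.23724466e-06]), 'eef_pos': array([226.89048301, 581.9124619 , 230.64283727]), 'tcp_rot': array([-3.14036115e+00, -9.77181242e-06,  2.76982708e+00]), 'contact_force': array([ 0.16213612, -0.43649086,  0.55665827]), 'wrist_torque': array([-0.0219121 , -0.00753434, -0.00783663]), 'opening': 0.9984609225839635}
```

View pics/scene0.png

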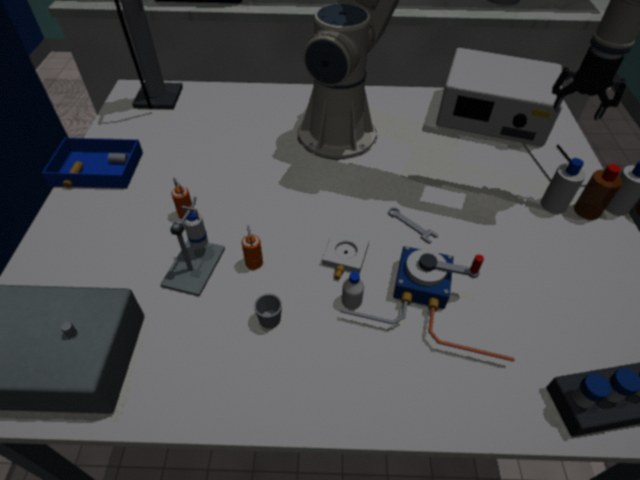

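View pics/top0.png

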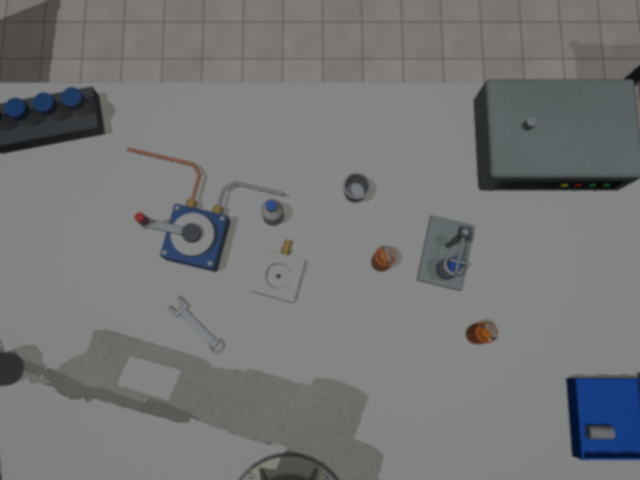

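Both views show the white banded bottle hanging on the stand: scene (196,232), top (452,267). Its look-alikes:
- Orange bottles at scene (182,200) and (253,250), top (484,332) and (384,257).
- The spare with a blue cap at scene (353,290), top (272,210).

The seat is at top (279,275), the valve at top (195,236) and the knob at top (141,218). I choose the hanging white one, and will check it in a crop.

```bash
cat > h.py <<'E'
import numpy as np,cv2
C={n:np.load(f"cam_{n}.npz") for n in("scene","top")}
def plane(n,uv,z):
    c=C[n];d=c["R"].T@np.linalg.solve(c["K"],[uv[0],uv[1],1]);o=-c["R"].T@c["t"]
    return o+d*(z-o[2])/d[2]
def proj(n,X):
    c=C[n];p=c["K"]@(c["R"]@np.asarray(X,float)+c["t"]);return p[:2]/p[2]
def tri(uv1,uv2):
    A=[];b=[]
    for n,uv in(("scene",uv1),("top",uv2)):
        P=C[n]["K"]@np.c_[C[n]["R"],C[n]["t"]]
        for i in(0,1): r=uv[i]*P[2]-P[i];A.append(r[:3]);b.append(-r[3])
    return np.linalg.lstsq(np.array(A),np.array(b),rcond=None)[0]
E
python3 - <<'E'
import cv2,numpy as np
t=cv2.imread("pics/top0.png");s=cv2.imread("pics/scene0.png")
z=lambda im,x,y,w,h,k:cv2.resize(im[y:y+h,x:x+w],None,fx=k,fy=k,interpolation=cv2.INTER_CUBIC)
a=np.hstack([z(t,405,205,80,95,5),z(s,155,180,80,119,4)[:475,:320]])
b=z(t,125,180,200,130,4)
cv2.imwrite("pics/c1.png",np.clip(a.astype(float)*1.5,0,255));cv2.imwrite("pics/c2.png",np.clip(b*1.5,0,255))
from h import *
hsv=cv2.cvtColor(t,cv2.COLOR_BGR2HSV)
g=cv2.cvtColor(t,cv2.COLOR_BGR2GRAY)
print(hsv[280,430],hsv[270,290],hsv[320,300],hsv[240,175],hsv[210,290])
E
```

```text
[ 90  23 102] [ 80   6 127] [ 60   2 133] [ 90   2 132] [ 36  11 112][ WARN:0@0.066] global loadsave.cpp:1063 imwrite_ Unsupported depth image for selected encoder is fallbacked to CV_8U.
```

View pics/c1.png

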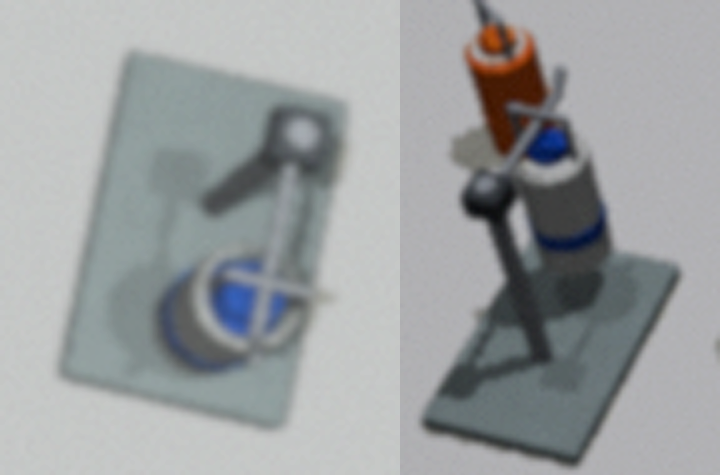

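View pics/c2.png

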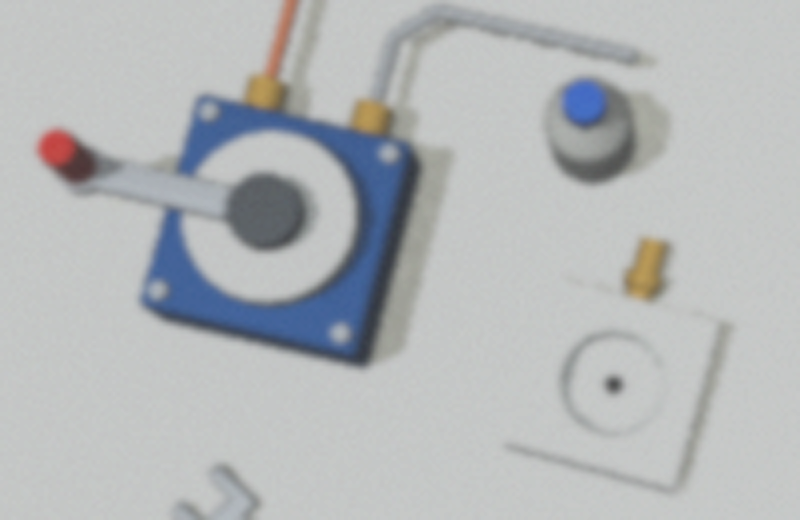

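The left crop confirms the choice: a white body with a blue band and a bail on the hook. The second crop shows the seat recess hole at (613,384), the hub at (267,211) and the knob top at (57,149). Now positions.

Run:
```python
from h import *
np.set_printoptions(precision=1,suppress=True)
u=lambda p,o,k:(np.array(p)+.5)/k-.5+o
T1=lambda *p:u(p,(405,205),5);S1=lambda x,y:u((x-400,y),(155,180),4);T2=lambda *p:u(p,(125,180),4)
P=[plane("top",T1(*p),12)[:2] for p in((128,50),(348,100),(283,430),(60,378))]
print("plate",np.array(P),"c",np.mean(P,0))
for a,b in((0,1),(1,2),(2,3),(3,0)): d=P[b]-P[a];print(np.hypot(*d),np.degrees(np.arctan2(d[1],d[0])))
print("boss top",plane("top",T1(300,133),165), "scene",plane("scene",S1(485,190),165),"tri",tri(S1(485,190),T1(300,133)))
print("bail/hook crossing tri",tri(S1(538,118),T1(268,287)))
print("bail top z160.5+: ",plane("top",T1(268,287),162))
print("bail ends", plane("top",T1(220,270),160)[:2],plane("top",T1(325,297),160)[:2])
print("hook tip",plane("top",T1(257,352),167),plane("scene",S1(561,72),167))
print("rim",plane("top",T2(614,383),22),"hole",plane("top",T2(613,384),11),"scene hole",plane("scene",(346,250),11))
Q=[plane("top",T2(*p),55)[:2] for p in((200,97),(418,150),(368,355),(142,300))]
print("valve",np.array(Q),np.mean(Q,0))
for a,b in((0,1),(1,2),(2,3),(3,0)): d=Q[b]-Q[a];print(np.hypot(*d),np.degrees(np.arctan2(d[1],d[0])))
h=plane("top",T2(267,211),92);k=plane("top",T2(57,149),134);print("hub",h,"turret",plane("top",T2(269,216),74),"knob",k,np.hypot(*(k-h)[:2]),np.degrees(np.arctan2(*(k-h)[1::-1])))
s=cv2.imread("pics/scene0.png");hs=cv2.cvtColor(s,cv2.COLOR_BGR2HSV)
m=((hs[...,0]<8)|(hs[...,0]>172))&(hs[...,1]>150)&(hs[...,2]>60);m[:,:440]=0;m[:,520:]=0
ys,xs=np.nonzero(m);print("knob scene",xs.min(),xs.max(),ys.min(),ys.max(),"proj",proj("scene",[k[0],k[1],134]),proj("scene",[k[0],k[1],86]))
print("spare",plane("top",T2(585,102),100),"cup",plane("top",(357,184),60),"orange",plane("top",(386,250),85),plane("top",(486,329),85))
```

```text
plate [[ 631.7 -313.1]
 [ 608.8 -409.5]
 [ 462.5 -373.7]
 [ 485.4 -277.7]] c [ 547.1 -343.5]
99.15695833128683 -103.3528061683576
150.6180041794746 166.2348974199842
98.65271958525862 76.5663581287727
150.4760363554306 -13.573455462833087
boss top [ 562.5 -347.2  165. ] scene [ 570.7 -347.2  165. ] tri [ 564.1 -349.7  157.5]
bail/hook crossing tri [ 503.8 -335.5  151.7]
bail top z160.5+:  [ 502.1 -332.6  162. ]
bail ends [ 509.2 -314.7] [ 498.5 -355. ]
hook tip [ 476.1 -325.9  167. ] [ 482.1 -324.7  167. ]
rim [495.4  23.   22. ] hole [496.3  24.   11. ] scene hole [494.   23.8  11. ]
valve [[646.5 245. ]
 [617.  127.2]
 [506.2 151.4]
 [535.9 271.7]] [576.4 198.8]
121.42629503282517 -104.04924328103692
113.40573834251926 167.71961419909127
123.95838588369381 76.14088317595196
113.76716125149373 -13.561155334100446
hub [576.3 200.1  92. ] turret [577.3 202.3  74. ] knob [599.7 298.7 134. ] 101.38262130448959 76.61403483092086
knob scene 451 510 255 359 proj [478.9 255.5] [473.  269.1]
spare [632.   35.4 100. ] cup [ 688.5 -147.7   60. ] orange [ 539.5 -203.2   85. ] [ 376.5 -401.7   85. ]
```

Emit:
play_rows:
  moves:
    - [[0,0,0],[0,0,0.14],100]
    - [[0,0,0],[0,0,0.14],100]
    - [[0,0,0],[0,0,0.14],100]
    - [[0,0,0],[0,0,0.14],100]
    - [[0,0,0],[0,0,0.14],100]
    - [[0,0,0],[0,0,0.14],100]
    - [[0,0,0],[0,0,0.14],100]
    - [[0,0,0],[0,0,0.14],100]
    - [[0,0,0],[0,0,0.079],100]

```text
clock: 1.0
eef_pos: [226.9, 582.0, 230.8]
tcp_rot: [-3.141, 0.001, 1.565]
contact_force: [0.4, 0.6, 0.5]
opening: 1.0
```

Emit:
play_rows:
  moves:
    - [[-0.02,0.01,0],[0,0,0],100]
    - [[-0.045,0.014,0],[0,0,0],100]
    - [[-0.045,0.014,0],[0,0,0],100]
    - [[-0.045,0.014,0],[0,0,0],100]
    - [[-0.045,0.014,0],[0,0,0],100]
    - [[-0.045,0.014,0],[0,0,0],100]
    - [[-0.045,0.014,0],[0,0,0],100]
    - [[-0.045,0.014,0],[0,0,0],100]
    - [[-0.045,0.014,0],[0,0,0],100]
    - [[-0.045,0.014,0],[0,0,0],100]
    - [[-0.045,0.014,0],[0,0,0],100]
    - [[-0.045,0.014,0],[0,0,0],100]
    - [[-0.045,0.014,0],[0,0,0],100]
    - [[-0.045,0.014,0],[0,0,0],100]
    - [[-0.045,0.014,0],[0,0,0],100]
    - [[-0.045,0.014,0],[0,0,0],100]
    - [[-0.045,0.014,0],[0,0,0],100]
    - [[-0.045,0.014,0],[0,0,0],100]
    - [[-0.045,0.014,0],[0,0,0],100]
    - [[-0.045,0.014,0],[0,0,0],100]

```text
clock: 3.0
eef_pos: [503.1, -294.7, 230.9]
tcp_rot: [-3.141, -0.0, 1.57]
contact_force: [0.7, 0.3, 0.4]
opening: 0.995
```

Emit:
play_rows:
  moves:
    - [[0,0,0],[0,0,0.14],100]
    - [[0,0,0],[0,0,0.14],100]
    - [[0,0,0],[0,0,0.14],100]
    - [[0,0,0],[0,0,0.14],100]
    - [[0,0,0],[0,0,0.14],100]
    - [[0,0,0],[0,0,0.14],100]
    - [[0,0,0],[0,0,0.14],100]
    - [[0,0,0],[0,0,0.14],100]
    - [[0,0,0],[0,0,0.14],100]
    - [[0,0,0],[0,0,0.14],100]
    - [[0,0,0],[0,0,0.14],100]
    - [[0,0,0],[0,0,0.14],100]
    - [[0,0,0],[0,0,0.126],100]
    - [[0,0,0],[0,0,0],100]

```text
clock: 4.4
eef_pos: [502.8, -292.5, 230.9]
tcp_rot: [-3.141, 0.001, -0.237]
contact_force: [0.3, 0.4, 0.1]
opening: 1.001
```

Emit:
play_rows:
  moves:
    - [[0.005,0.02,0],[0,0,0],100]
    - [[0.0045,0.0195,0],[0,0,0],100]
    - [[0,0,0],[0,0,0],100]
    - [[0,0,0.02],[0,0,0],100]
    - [[0,0,0.02],[0,0,0],100]
    - [[0,0,0.02],[0,0,0],100]
    - [[0,0,0.02],[0,0,0],100]
    - [[0,0,0.02],[0,0,0],100]
    - [[0,0,0.015],[0,0,0],100]
    - [[0,0,0.01],[0,0,0],100]
    - [[0,0,0.005],[0,0,0],100]
    - [[0,0,0.004],[0,0,0],100]
    - [[0,0,0],[0,0,0],100]
    - [[0,0,0],[0,0,0],100]

```text
clock: 5.8
eef_pos: [503.5, -333.6, 97.9]
tcp_rot: [3.141, -0.001, -0.235]
contact_force: [0.4, 0.6, -0.8]
opening: 1.0
```

Run:
```python
from rig import *
import cv2,numpy as np
t=grab_frame("top")["pixels"][195:315,395:515,::-1];s=grab_frame("scene")["pixels"][170:310,140:260,::-1]
a=np.hstack([cv2.resize(t,(400,400)),cv2.resize(s,(400,467))[:400]])
cv2.imwrite("pics/g1.png",np.clip(a*1.5,0,255).astype(np.uint8))
```

```text
(no output)
```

View pics/g1.png

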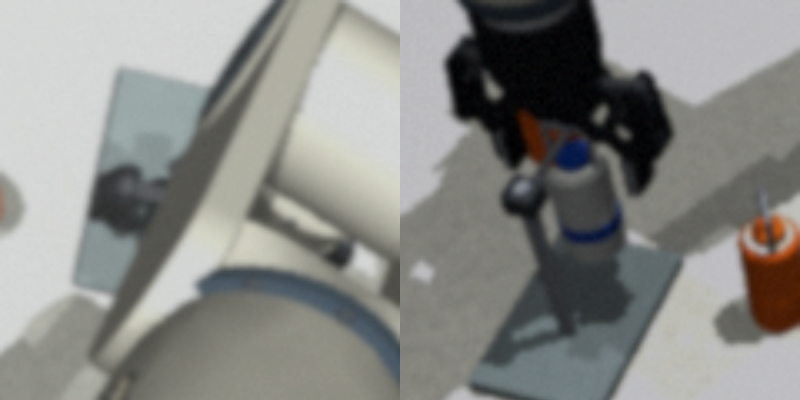

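The fingers straddle the bottle (crop about (580,190)), with the bail and hook between them. Now closing.

Emit:
play_rows:
  moves:
    - [[0,0,0],[0,0,0],70]
    - [[0,0,0],[0,0,0],60]
    - [[0,0,0],[0,0,0],50]
    - [[0,0,0],[0,0,0],40]
    - [[0,0,0],[0,0,0],40]
    - [[0,0,0],[0,0,0],40]
    - [[0,0,0],[0,0,0],40]
    - [[0,0,0],[0,0,0],40]
  squeeze: 50

```text
clock: 6.7
eef_pos: [503.4, -333.6, 97.6]
tcp_rot: [3.141, -0.001, -0.235]
contact_force: [-0.9, -2.6, 5.7]
opening: 0.499
```

Emit:
play_rows:
  moves:
    - [[0,0,-0.004],[0,0,0],40]
    - [[0,0,-0.004],[0,0,0],40]
    - [[0,0,-0.004],[0,0,0],40]
    - [[0,0,-0.004],[0,0,0],40]
    - [[0,0,-0.001],[0,0,0],40]
    - [[0,0,0],[0,0,0],40]
    - [[0,0,0],[0,0,0],40]

```text
clock: 7.4
eef_pos: [503.0, -333.3, 114.3]
tcp_rot: [-3.142, 0.0, -0.235]
contact_force: [-0.6, 0.9, -1.4]
opening: 0.495
```

Run:
```python
from rig import *
import cv2,numpy as np
s=grab_frame("scene")["pixels"][170:270,140:260,::-1]
cv2.imwrite("pics/g2.png",np.clip(cv2.resize(s,(720,600),interpolation=cv2.INTER_CUBIC)*1.6,0,255).astype(np.uint8))
```

```text
(no output)
```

View pics/g2.png

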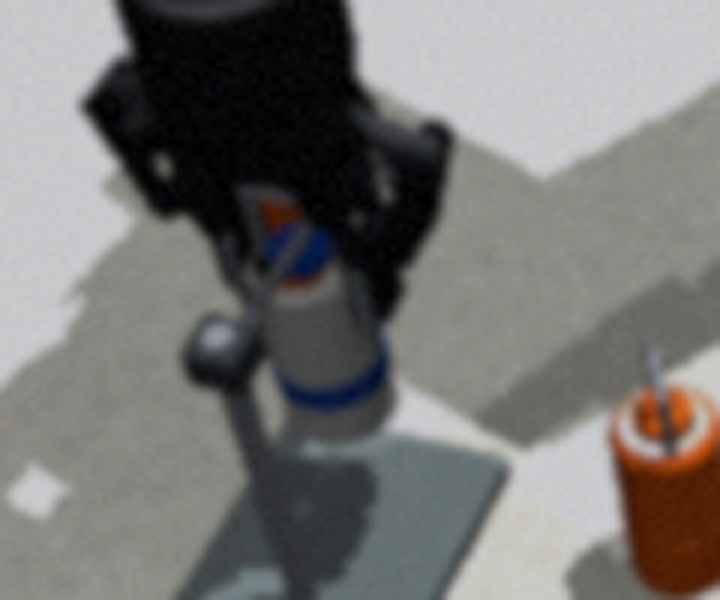

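The bottle is lifted with the grip and the bail now stands above the hook tip. Next, move it off along stand -x.

Emit:
play_rows:
  moves:
    - [[-0.004,0,0],[0,0,0],40]
    - [[-0.007,0,0],[0,0,0],40]
    - [[-0.008,0,0],[0,0,0],40]
    - [[-0.008,0,0],[0,0,0],40]
    - [[-0.008,0,0],[0,0,0],40]
    - [[-0.008,0,0],[0,0,0],40]
    - [[-0.008,0,0],[0,0,0],40]
    - [[-0.008,0,0],[0,0,0],40]
    - [[-0.008,0,0],[0,0,0],40]
    - [[-0.008,0,0],[0,0,0],40]
    - [[0,0,0],[0,0,0],40]
    - [[0,0,0],[0,0,0],40]

```text
clock: 8.65
eef_pos: [430.2, -316.0, 114.4]
tcp_rot: [3.141, -0.0, -0.235]
contact_force: [-0.1, -0.3, -0.9]
opening: 0.501
```

Emit:
play_rows:
  moves:
    - [[0,0,-0.02],[0,0,0],40]
    - [[0,0,-0.03],[0,0,0],40]
    - [[0,0,-0.025],[0,0,0],40]
    - [[0,0,-0.01],[0,0,0],40]
    - [[-0.0013,-0.02,0],[0,0,0],40]
    - [[-0.0015,-0.035,0],[0,0,0],40]
    - [[-0.0015,-0.035,0],[0,0,0],40]
    - [[-0.0015,-0.035,0],[0,0,0],40]
    - [[-0.0015,-0.035,0],[0,0,0],40]
    - [[-0.0015,-0.035,0],[0,0,0],40]
    - [[-0.0015,-0.035,0],[0,0,0],40]
    - [[-0.0015,-0.035,0],[0,0,0],40]
    - [[-0.0015,-0.035,0],[0,0,0],40]
    - [[-0.001,-0.03,0],[0,0,0],40]
    - [[-0.001,-0.0154,0],[0,0,0],40]
    - [[0,0,0],[0,0,0],40]
    - [[0,0,0],[0,0,0],40]

```text
clock: 10.35
eef_pos: [495.5, 23.6, 198.7]
tcp_rot: [3.141, 0.001, -0.234]
contact_force: [0.2, -0.4, -0.9]
opening: 0.503
```

Emit:
play_rows:
  moves:
    - [[0,0,0.02],[0,0,0],40]
    - [[0,0,0.03],[0,0,0],40]
    - [[0,0,0.03],[0,0,0],40]
    - [[0,0,0.01],[0,0,0],40]
    - [[0,0,0],[0,0,0],40]
    - [[0,0,0],[0,0,0],40]

```text
clock: 10.95
eef_pos: [496.4, 23.2, 110.1]
tcp_rot: [-3.141, -0.001, -0.236]
contact_force: [-0.4, 0.5, 0.1]
opening: 0.496
```

Run:
```python
from rig import *
import cv2,numpy as np
s=grab_frame("scene")["pixels"][180:300,290:410,::-1]
cv2.imwrite("pics/g3.png",np.clip(cv2.resize(s,(600,600),interpolation=cv2.INTER_CUBIC)*1.6,0,255).astype(np.uint8))
print(sense()["eef_pos"])
```

```text
[496.69989491  23.31952084 110.45808602]
```

View pics/g3.png

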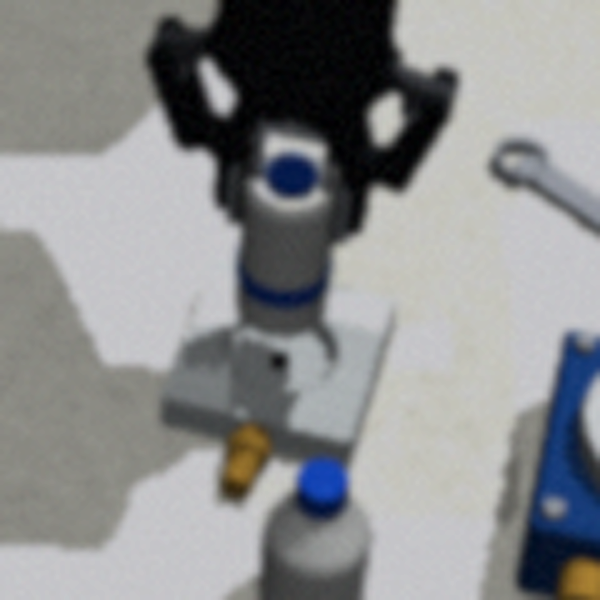

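The bottle hangs upright above the seat. Its bottom front edge is at crop (284,333), full-frame (346.8,246.6), and the hole is at crop (280,361). I'll check the fit numerically.

Run:
```python
from h import *
np.set_printoptions(precision=1,suppress=True)
u=lambda x,y:(np.array([x,y])+.5)/5-.5+[290,180]
print("hole",plane("scene",u(280,361),11))
print("front edge",plane("scene",u(284,333),57.5),"-> centre x -22")
print("proj expected front",(proj("scene",[518.5,23.3,57.5])+.5-[290,180])*5, "z sens",(proj("scene",[518.5,23.3,55])+.5-[290,180])*5)
print("cap top",plane("scene",u(290,172),57.5+97))
print("band sides",plane("scene",u(239,270),80)[:2],plane("scene",u(330,270),80)[:2])
```

```text
hole [499.8  22.8  11. ]
front edge [520.5  22.   57.5] -> centre x -22
proj expected front [287.2 330.3] z sens [286.9 333.6]
cap top [508.   19.6 154.5]
band sides [501.4  -0.2] [499.8  42.7]
```

Emit:
play_rows:
  moves:
    - [[0.001,0,0.01],[0,0,0],40]
    - [[0,0,0.01],[0,0,0],40]
    - [[0,0,0.01],[0,0,0],40]
    - [[0,0,0.005],[0,0,0],40]
    - [[0,0,0.004],[0,0,0],40]
    - [[0,0,0.003],[0,0,0],40]
    - [[0,0,0],[0,0,0],40]
    - [[0,0,0],[0,0,0],40]

```text
clock: 11.8
eef_pos: [496.9, 23.4, 67.4]
tcp_rot: [-3.142, -0.0, -0.235]
contact_force: [-0.1, 0.4, -0.1]
opening: 0.5
```

Emit:
play_rows:
  moves:
    - [[0,0,0.001],[0,0,0],40]
    - [[0,0,0.001],[0,0,0],40]
    - [[0,0,0.001],[0,0,0],40]
    - [[0,0,0],[0,0,0],40]

```text
clock: 12.2
eef_pos: [496.9, 23.4, 64.3]
tcp_rot: [-3.142, -0.0, -0.235]
contact_force: [0.9, 0.3, -1.7]
opening: 0.502
```

Emit:
play_rows:
  moves:
    - [[0,0,0.0005],[0,0,0],40]
    - [[0,0,0.0005],[0,0,0],40]
    - [[0,0,0],[0,0,0],40]

```text
clock: 12.5
eef_pos: [497.3, 23.3, 64.2]
tcp_rot: [-3.141, -0.001, -0.235]
contact_force: [-2.7, -0.8, 11.8]
opening: 0.496
```

Emit:
play_rows:
  moves:
    - [[0,0,0.0005],[0,0,0],40]
    - [[0,0,0.0005],[0,0,0],40]
    - [[0,0,0],[0,0,0],40]

```text
clock: 12.8
eef_pos: [497.4, 23.2, 64.1]
tcp_rot: [-3.141, -0.001, -0.235]
contact_force: [-6.6, -0.9, 25.6]
opening: 0.501
```

Contact at TCP 64, which matches the floor (the rim would have been near 75). Unload, then open slowly.

Emit:
play_rows:
  moves:
    - [[0,0,-0.0015],[0,0,0],40]
    - [[0,0,0],[0,0,0],40]
    - [[0,0,0],[0,0,0],54]
    - [[0,0,0],[0,0,0],58]
    - [[0,0,0],[0,0,0],64]
    - [[0,0,0],[0,0,0],75]
    - [[0,0,0],[0,0,0],90]
    - [[0,0,0],[0,0,0],100]
    - [[0,0,0],[0,0,0],100]
    - [[0,0,0],[0,0,0],100]
    - [[0,0,0],[0,0,0],100]

```text
clock: 13.9
eef_pos: [496.8, 23.4, 63.8]
tcp_rot: [3.142, -0.0, -0.235]
contact_force: [0.3, -0.2, -0.4]
opening: 1.001
```

Emit:
play_rows:
  moves:
    - [[0,0,-0.005],[0,0,0],100]
    - [[0,0,-0.01],[0,0,0],100]
    - [[0,0,-0.02],[0,0,0],100]
    - [[0,0,-0.03],[0,0,0],100]
    - [[0,0,-0.03],[0,0,0],100]
    - [[0,0,-0.03],[0,0,0],100]
    - [[0,0,-0.03],[0,0,0],100]
    - [[0,0,-0.01],[0,0,0],100]
    - [[0,0,0],[0,0,0],100]
    - [[0,0,0],[0,0,0],100]

```text
clock: 14.9
eef_pos: [496.2, 23.4, 228.2]
tcp_rot: [3.141, 0.001, -0.235]
contact_force: [0.6, -0.4, -0.6]
opening: 0.998
```

Run:
```python
from rig import *
import cv2,numpy as np
s=grab_frame("scene")["pixels"][200:310,290:500,::-1]
cv2.imwrite("pics/g4.png",np.clip(cv2.resize(s,None,fx=3.8,fy=3.8,interpolation=cv2.INTER_CUBIC)*1.6,0,255).astype(np.uint8))
print(sense()["eef_pos"],sense()["qpos"])
```

```text
[495.8950221   23.32987955 227.65051626] [ 4.40164270e-02  1.57000519e-01  1.90505917e+00 -4.36291141e-05
  1.08137373e+00  1.85000217e+00]
```

View pics/g4.png

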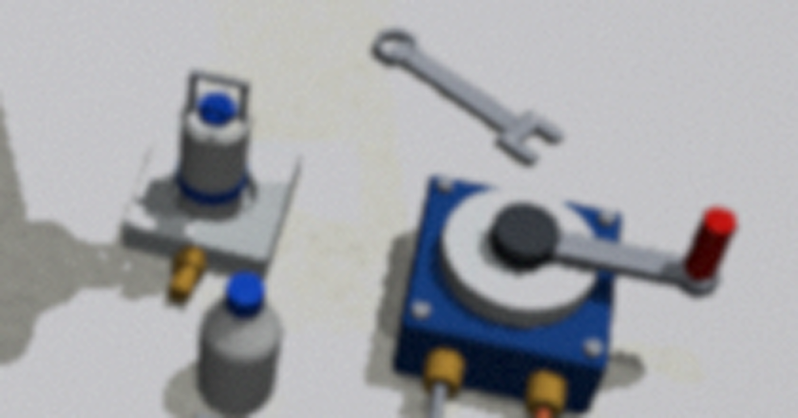

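The bottle stands upright in the recess (crop (213,160)) and is free. The lever is still shut with its knob at crop (712,245). Next, go above the knob with the jaws tangential.

Emit:
play_rows:
  moves:
    - [[0,0,0],[0,0,-0.14],100]
    - [[0,0,0],[0,0,-0.14],100]
    - [[0,0,0],[0,0,-0.14],100]
    - [[0,0,0],[0,0,-0.14],100]
    - [[0,0,0],[0,0,-0.14],100]
    - [[0,0,0],[0,0,-0.14],100]
    - [[0,0,0],[0,0,-0.14],100]
    - [[0,0,0],[0,0,-0.14],100]
    - [[0,0,0],[0,0,-0.14],100]
    - [[0,0,0],[0,0,-0.14],100]
    - [[0,0,0],[0,0,-0.14],100]
    - [[0,0,0],[0,0,-0.03],100]
    - [[0,0,0],[0,0,0],100]

```text
clock: 16.25
eef_pos: [496.2, 23.4, 227.7]
tcp_rot: [-3.14, 0.001, 1.332]
contact_force: [-0.4, 0.4, 0.4]
opening: 0.994
```

Emit:
play_rows:
  moves:
    - [[0.0291,0.0037,0],[0,0,0],100]
    - [[0.0291,0.0037,0],[0,0,0],100]
    - [[0.0291,0.0037,0],[0,0,0],100]
    - [[0.0291,0.0037,0],[0,0,0],100]
    - [[0.0291,0.0037,0],[0,0,0],100]
    - [[0.0291,0.0037,0],[0,0,0],100]
    - [[0.0291,0.0037,0],[0,0,0],100]
    - [[0.0291,0.0037,0],[0,0,0],100]
    - [[0.0291,0.0037,0],[0,0,0],100]
    - [[0.0291,0.0037,0],[0,0,0],100]
    - [[0,0,0],[0,0,0],100]
    - [[0,0,0],[0,0,0],100]

```text
clock: 17.45
eef_pos: [600.3, 297.7, 227.8]
tcp_rot: [-3.14, 0.001, 1.334]
contact_force: [-0.0, -0.9, -0.7]
opening: 1.004
```

Emit:
play_rows:
  moves:
    - [[0,0,0.02],[0,0,0],100]
    - [[0,0,0.025],[0,0,0],100]
    - [[0,0,0.025],[0,0,0],100]
    - [[0,0,0.025],[0,0,0],100]
    - [[0,0,0.02],[0,0,0],100]
    - [[0,0,0.012],[0,0,0],100]
    - [[0,0,0.006],[0,0,0],100]
    - [[0,0,0],[0,0,0],100]
    - [[0,0,0],[0,0,0],100]

```text
clock: 18.35
eef_pos: [601.3, 297.7, 96.7]
tcp_rot: [3.141, -0.001, 1.334]
contact_force: [-0.2, 0.5, -0.3]
opening: 0.998
```

Emit:
play_rows:
  moves:
    - [[0,0,0],[0,0,0],80]
    - [[0,0,0],[0,0,0],60]
    - [[0,0,0],[0,0,0],45]
    - [[0,0,0],[0,0,0],35]
    - [[0,0,0],[0,0,0],28]
    - [[0,0,0],[0,0,0],20]
    - [[0,0,0],[0,0,0],12]
    - [[0,0,0],[0,0,0],12]
    - [[0,0,0],[0,0,0],12]
    - [[0,0,0],[0,0,0],12]
  squeeze: 30

```text
clock: 19.35
eef_pos: [601.1, 297.7, 96.0]
tcp_rot: [3.141, -0.0, 1.335]
contact_force: [3.1, -1.0, 1.0]
opening: 0.223
```

Emit:
play_rows:
  moves:
    - [[-0.00014,-0.00524,0],[0,0,-0.0524],12]
    - [[-0.00014,-0.00524,0],[0,0,-0.0524],12]
    - [[-0.00014,-0.00524,0],[0,0,-0.0524],12]
    - [[-0.00014,-0.00524,0],[0,0,-0.0524],12]
    - [[-0.00014,-0.00524,0],[0,0,-0.0524],12]
    - [[0,0,0],[0,0,0],12]

```text
clock: 19.95
eef_pos: [575.1, 300.3, 96.0]
tcp_rot: [3.14, 0.0, 1.599]
contact_force: [5.7, -2.1, -0.7]
opening: 0.224
```

Emit:
play_rows:
  moves:
    - [[-0.00014,-0.00524,0],[0,0,-0.0524],12]
    - [[-0.00014,-0.00524,0],[0,0,-0.0524],12]
    - [[-0.00014,-0.00524,0],[0,0,-0.0524],12]
    - [[-0.00014,-0.00524,0],[0,0,-0.0524],12]
    - [[-0.00014,-0.00524,0],[0,0,-0.0524],12]
    - [[0,0,0],[0,0,0],12]

```text
clock: 20.55
eef_pos: [549.8, 295.9, 96.0]
tcp_rot: [3.139, 0.001, 1.861]
contact_force: [8.1, -3.1, -3.1]
opening: 0.227
```

Emit:
play_rows:
  moves:
    - [[-0.00014,-0.00524,0],[0,0,-0.0524],12]
    - [[-0.00014,-0.00524,0],[0,0,-0.0524],12]
    - [[-0.00014,-0.00524,0],[0,0,-0.0524],12]
    - [[-0.00014,-0.00524,0],[0,0,-0.0524],12]
    - [[0,0,0],[0,0,0],12]
    - [[0,0,0],[0,0,0],12]

```text
clock: 21.15
eef_pos: [530.7, 287.6, 96.0]
tcp_rot: [3.14, 0.002, 2.069]
contact_force: [7.7, -4.8, -1.7]
opening: 0.227
```

Emit:
play_rows:
  moves:
    - [[-0.0003,-0.002,0],[0,0,-0.02],12]
    - [[0,0,0],[0,0,0],12]
    - [[0,0,0],[0,0,0],12]

```text
clock: 21.45
eef_pos: [529.1, 286.6, 96.0]
tcp_rot: [3.14, 0.001, 2.089]
contact_force: [7.5, -3.8, -0.2]
opening: 0.228
```

Emit:
play_rows:
  moves:
    - [[-0.0003,-0.0015,0],[0,0,-0.015],12]
    - [[0,0,0],[0,0,0],12]
    - [[0,0,0],[0,0,0],12]

```text
clock: 21.75
eef_pos: [528.1, 286.0, 96.0]
tcp_rot: [3.139, 0.001, 2.104]
contact_force: [8.0, -2.1, -2.2]
opening: 0.226
```

Emit:
play_rows:
  moves:
    - [[-0.0003,-0.0015,0],[0,0,-0.015],12]
    - [[0,0,0],[0,0,0],12]
    - [[0,0,0],[0,0,0],12]

```text
clock: 22.05
eef_pos: [527.2, 285.4, 96.0]
tcp_rot: [3.139, 0.001, 2.119]
contact_force: [8.8, 0.7, -2.4]
opening: 0.222
```

Emit:
play_rows:
  moves:
    - [[-0.0003,-0.001,0],[0,0,-0.01],12]
    - [[0,0,0],[0,0,0],12]
    - [[0,0,0],[0,0,0],12]

```text
clock: 22.35
eef_pos: [526.5, 285.0, 96.0]
tcp_rot: [3.138, 0.0, 2.129]
contact_force: [7.8, 0.8, -3.2]
opening: 0.221
```

Run:
```python
from rig import *
import cv2,numpy as np
f=[grab_frame(n)["pixels"][...,::-1] for n in("scene","top")]
a=cv2.resize(f[0][220:300,390:500],None,fx=5,fy=5,interpolation=cv2.INTER_CUBIC)
b=cv2.resize(f[0][200:310,290:400],(250,250))
o=np.zeros((400,800,3),np.uint8);o[:,:550]=a;o[:250,550:]=b
cv2.imwrite("pics/g5.png",np.clip(o*1.6,0,255).astype(np.uint8))
print(sense())
```

```text
{'clock': 22.45, 'qpos': array([ 4.93708247e-01,  4.67945982e-01,  1.80023989e+00, -1.56028603e-04,
        8.70114651e-01, -6.38108865e-02]), 'qvel': array([ 6.43696040e-04, -2.65531229e-05, -1.41228589e-04, -1.32701782e-04,
       -9.71544195e-04,  3.61773629e-04]), 'joint_efforts': array([  1.21807784, -62.46783257, -23.39478672,   0.63822895,
         2.2943607 ,   0.1189092 ]), 'eef_pos': array([526.50716099, 285.00255141,  96.03890201]), 'tcp_rot': array([3.13831485e+00, 3.29286445e-04, 2.12841532e+00]), 'contact_force': array([ 8.23611764,  1.24172462, -3.42051333]), 'wrist_torque': array([ 0.17811249, -1.0727881 ,  0.10531872]), 'opening': 0.22228530874123933}
```

View pics/g5.png

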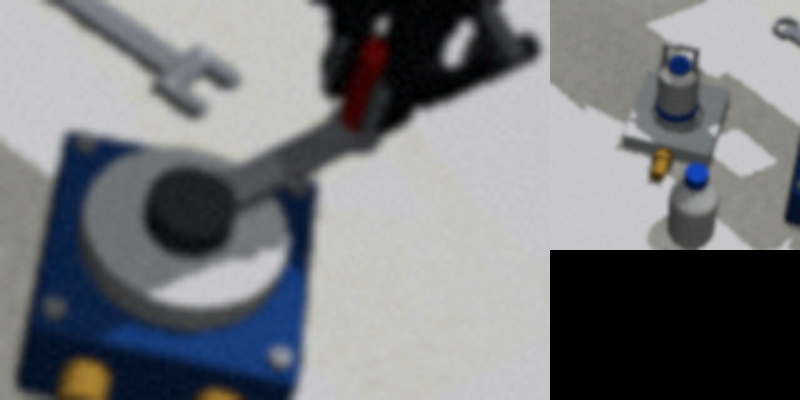

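Run:
```python
from h import *
A=lambda x,y:(np.array([x,y])+.5)/5-.5+[390,220]
B=lambda x,y:(np.array([x,y])+.5)/3.8-.5+[290,200]
def ang(h,k):
    d=plane("scene",k,134)-plane("scene",h,92);return np.hypot(*d[:2]),np.arctan2(d[1],d[0])
a=ang(A(190,200),A(375,46));b=ang(B(523,226),B(719,220));print(a,b,a[1]-b[1])
axis=np.array([577,200.7])
for t in(.262,.524,.785,.8,.83):
    k=axis+100*np.array([np.cos(1.335+t),np.sin(1.335+t)]);print(t,k,(proj("scene",[*k,134])-[390,220]+.5)*5)
```

```text
(np.float64(99.9848780699321), np.float64(2.181584337876533)) (np.float64(101.22828212741899), np.float64(1.3187493911811008)) 0.8628349466954321
0.262 [574.37993254 300.66567034] [440.00654865 134.07658926]
0.524 [548.57695545 296.57559929] [419.07023256  88.70841453]
0.785 [524.79918248 285.99404816] [385.09524457  47.80924905]
0.8 [523.52569222 285.20146985] [382.79832651  45.64010863]
0.83 [521.01509    283.55945844] [378.103113   41.3693019]
```

The crop shows the lever swung with the knob still held (crop (370,80)), and the bottle upright in the seat. The arm's own motion gives 0.78 rad and the force stepped up at the notch, but my eye-read pixel gave 0.86. I'll check with a red mask.

Run:
```python
from rig import *
from h import *
def knob(im,x0,x1,y0,y1):
    hs=cv2.cvtColor(im,cv2.COLOR_RGB2HSV);m=((hs[...,0]<6)|(hs[...,0]>174))&(hs[...,1]>150)&(hs[...,2]>40)
    ys,xs=np.nonzero(m[y0:y1,x0:x1]);ys+=y0;xs+=x0
    r=[(int(y),int(xs[ys==y].min()),int(xs[ys==y].max())) for y in np.unique(ys)]
    print(r)
knob(cv2.cvtColor(cv2.imread("pics/scene0.png"),cv2.COLOR_BGR2RGB),460,500,245,280)
knob(grab_frame("scene")["pixels"],445,480,215,255)
ax=np.array([577,200.7])
for t in(0,.74,.785,.83,.88):
    k=ax+100*np.array([np.cos(1.335+t),np.sin(1.335+t)])
    print(t,proj("scene",[*k,134]),proj("scene",[*k,111]),proj("scene",[*k,88]))
s=sense();print(s["eef_pos"],s["contact_force"])
```

```text
[(255, 477, 479), (256, 476, 481), (257, 476, 482), (258, 475, 482), (259, 475, 482), (260, 476, 482), (261, 477, 481), (262, 478, 480), (263, 480, 480), (266, 479, 479), (268, 478, 478)]
[(229, 464, 465), (230, 463, 466), (231, 463, 466), (232, 464, 465)]
0 [478.63054517 255.68007709] [475.75805299 262.32337664] [472.98374115 268.73961156]
0.74 [467.85533087 230.38939648] [465.29206465 237.15092412] [462.81249784 243.69166476]
0.785 [466.51904891 229.06184981] [463.98424492 235.82863882] [461.53200963 242.37500646]
0.83 [465.1206226  227.77386038] [462.61500403 234.54567138] [460.19081063 241.09741859]
0.88 [463.49756657 226.39163966] [461.02515054 233.1687522 ] [458.63287679 239.72618761]
[526.50129052 284.99262546  96.03026504] [ 7.98829671  1.75679126 -3.14761794]
```

```bash
python3 -c "
from rig import *
print(sign_off())"
```

```text
the job is handed in; nothing more can be done
None
```

I handed the job in at about 22.5 s with the bottle in the purge seat and the gripper still holding the lever at its third click. `sign_off()` gave no verdict, so this rests on my own checks.

- **Bottle:** I lifted the white, blue-banded bottle about 17 mm, moved it 75 mm off the hook and set it down in the recess. It touched at the floor height, not the rim, and the last picture shows it upright and free.
- **Lever:** The arm's own motion puts it at 0.78–0.80 rad. The push rose from about 4 N to about 7 N as it crossed the third notch, in line with the 6.5 N expected just past it.
- **Disagreement:** A first angle read by eye from the scene picture gave 0.86 rad. A colour-mask check then gave about 0.80 rad from the rows, while its columns pointed a little higher because the finger partly hid the knob. All of these are well short of the fourth click at 1.047 rad.
- **Left alone:** I never touched the spare bottle, cup or spanner. The spare and the spanner looked unmoved in the last crop; the cup was outside it, so I did not re-check it.

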